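Zero the dial comparator on its setting block

TASK

The dial comparator is standing on its setting block: swing the red-knobbed clamp lever to release the bezel, push the bezel round by one of its black finger tabs until the red zero line lies under the pointer, to within half a small scale division, then swing the clamp lever fully home again so that the zero stays put. Only push with the fingertips or the outside of the fingers: do not pinch or grip the tabs or the lever, and leave the setting block and everything else on the bench where it is.

Things in the scene. Friction and masses are not known exactly. Their poses are not given: they have to be found in the camera images.
- stand: comparator stand, fixed to the table: grey base 200 x 124 mm, steel column behind, and a large dial gauge (110 mm across) mounted face up with its axis vertical, 151 mm above the table at the glass. Origin on the table straight under the dial's axis; +x is twelve o'clock, towards the column; z up. The column and arm end 130 mm above the table, below the dial's rim. Nothing stands above the dial
- dial_axis (a point): centre of the dial, on its vertical axis, 148.5 mm above the table; axes as the stand's
- bezel (a joint): angle of the bezel in rad, anticlockwise positive seen from above, 0 with the zero line at twelve o'clock (stand +x). The aluminium bezel (radius 56 mm, top 151.5 mm above the table) turns together with the white dial plate, which has 50 divisions (7.2 deg each), a longer line every fifth, and the red zero line. About 0.07 N m turns it when released; it stays where it is left. While clamped it does not turn (it slips only under more than about 18 N at a tab)
- pointer (a joint): angle of the black pointer under the glass, same zero and sense as joint bezel; it is set by the spindle standing on the block and does not move. The bezel is set when joint bezel equals joint pointer; half a division is 0.063 rad
- zero_mark (a point): point on the red zero line 40 mm from the dial's axis, at the height of the pointer
- pointer_tip (a point): point at the thin end of the pointer 40 mm from the dial's axis, same height as zero_mark; the short fat tail points the other way
- tab_left (a point): middle of the upright black finger tab that stands on the bezel 90 deg anticlockwise of the zero line (y is radial here, x tangential, as the bezel's frame): tab 9 mm thick tangentially, 19 mm radially (48 to 67 mm from the dial's axis), 150 to 170 mm above the table, that is 18 mm above the bezel's top. This point is 57.5 mm from the axis, 160 mm above the table
- tab_right (a point): middle of the like tab 90 deg clockwise of the zero line
- clamp (a joint): angle of the bezel clamp's cam lever in rad: 0 = fully home (clamped), 1.1 = end stop (released); it grows anticlockwise seen from above. The clamp begins to grip below about 0.6 rad; at home it holds the bezel against about 1 N m. 0.12 N m (3 N at the knob) moves the lever, up to 0.2 N m in the last part of closing, and it stays where it is left
- clamp_knob (a point): middle of the lever's upright red knob, 13 mm in diameter, 143 to 169 mm above the table, 44 mm from the lever's pivot; this point is 156.5 mm above the table. The flat lever arm below it (10 mm wide) ends 149.5 mm above the table and the boss on the pivot 152 mm, so the upper 17 mm of the knob stand free on all sides. Clamped, the lever points nearly towards the robot (2.93 rad clockwise from the stand's +x)
- clamp_pivot (a point): on the lever's vertical pivot axis, fixed on the stand at 76 mm from the dial's axis, at the near right of the dial
- setting_block: ground steel block 51 x 76 x 25 mm with holes, loose on the round anvil under the gauge's spindle, its underside 38 mm above the table; origin at the middle of the underside. Leave alone
- ring_gauge: loose steel ring gauge, 48 mm across, 18 mm high; origin at the middle of the underside. Leave alone
- loupe: loose black eye loupe, 41 mm across, 44 mm high; origin at the middle of the underside. Leave alone
- plug_gauge: loose plug gauge with dark handle, 82 mm long, 15 mm thick; origin under its middle. Leave alone
- screwdriver: loose screwdriver with orange handle, 160 mm long; origin under its middle. Leave alone
- pencil: loose yellow pencil, 148 mm long; origin under its middle. Leave alone

How it is judged (in metres and radians):
On the way, in this order (a step that is already met when the one before it is completed fails the run):
1. the clamp lever is swung open and the bezel free (value of joint clamp above 0.45 rad), for 0.1 s.
2. with the clamp still released, the zero line is under the pointer within half a division (0.063 rad) and the bezel at rest (distance between zero_mark and pointer_tip below 0.0025 m and value of joint clamp above 0.4 rad and velocity of joint bezel between -0.05 and 0.05 rad/s), for 0.3 s.
At the end, for the whole second after the job is handed in: The red zero line lies under the pointer within half a small division (3.6 deg, 2.5 mm at 40 mm radius), the bezel is at rest, the clamp lever is home again (within 0.12 rad of its clamped stop), the setting block is within 6 mm and the loose tools within 15 mm of where they were (distance between zero_mark and pointer_tip below 0.0025 m and value of joint clamp below 0.12 rad and velocity of joint bezel between -0.05 and 0.05 rad/s and distance of setting_block from where it was at the start of the episode below 0.006 m and distance of each of ring_gauge, loupe, plug_gauge, screwdriver, pencil from where it was at the start of the episode below 0.015 m); the robot touches nothing.
It fails at once if a bezel tab is pinched between the fingers instead of pushed ((contact force between the fingers and bezel above 1 N and x of the grasp point in the frame of tab_left between -0.004 and 0.004 m and y of the grasp point in the frame of tab_left between -0.02 and 0.02 m and z of the grasp point in the frame of tab_left below 0.025 m) or (contact force between the fingers and bezel above 1 N and x of the grasp point in the frame of tab_right between -0.004 and 0.004 m and y of the grasp point in the frame of tab_right between -0.02 and 0.02 m and z of the grasp point in the frame of tab_right below 0.025 m)).
It fails at once if the clamp lever's knob is pinched between the fingers instead of pushed (contact force between the fingers and clamp above 1 N and horizontal distance between the grasp point and clamp_knob below 0.005 m).
It fails at once if the setting block is lifted or pushed off its place (distance of setting_block from where it was at the start of the episode above 0.015 m).
It fails at once if one of the loose tools is lifted or carried away (height (world z) of any of ring_gauge, loupe, plug_gauge, screwdriver, pencil above 0.03 m or distance of any of ring_gauge, loupe, plug_gauge, screwdriver, pencil from where it was at the start of the episode above 0.03 m).
It also fails if it takes over 54 s, if anything falls off the work surface, if the arm or the gripper's body presses on something with over 40 N, if the wrist force passes 120 N, or if a joint passes its speed limit or range.

ROBOT

A 6-joint arm with a two-finger parallel gripper is mounted at the origin on a cart in front of the work surface, level with it; the furniture and walls round the work are solid. World frame = base frame: x ahead of the robot, y to its left, z up, the work surface at z = 0. Lengths are in mm, angles in rad, forces in N, time in s.
With the tool pointing down it reaches from about 300 to 950 mm from the base axis. Payload 3.1 kg.
Tool frame: the origin (TCP) lies midway between the tips of the shut fingers; the grasp point (between the pads) lies 19 mm behind it; z points along the fingers, x is the direction in which the jaws open and shut, and the axes are right-handed (so a half turn about z gives the same grasp; the last joint's range is limited). The gripper opens to 85 mm and grips with 20 to 120 N. Pads are 22 mm wide; open, the fingers measure 114 mm over their backs; the gripper's body (76 mm by 85 mm) begins 54 mm behind the grasp point. The pads swing forward as they close: fully open they stand 13 mm farther back than shut.
Start: joints at [1.195, 0.308, 1.634, -0, 1.2, -0.07], TCP at [188.186, 596.001, 196.672] pointing down, gripper open.
Joint ranges: [-3.06, 3.06], [-0.79, 1.96], [0.05, 2.63], [-1.19, 4.34], [0.05, 2.64], [-2.94, 2.94]. Speed limits (rad/s): [2.79, 2.79, 3.14, 3.14, 3.14, 3.14].

INTERFACE

Orientations are given as [roll, pitch, yaw] about the fixed x, y, z axes, in that order (R = Rz(yaw) Ry(pitch) Rx(roll)).
In Python, from workcell import arm, camera, workorder gives the robot as it stands.
- The arm moves only by the shell command python3 -m jog 'ROWS' [FORCE]. ROWS is text: rows parted by semicolons, each of 5 numbers parted by spaces: the opening, from -1 (shut) to 1 (fully open), then the shift along the tool's x, y, z in m, then the turn about the tool's z in degrees. In form: fingers x y z spin; .... A call has 1 to 10 rows; each row is the pose to reach, as a shift and turn from the pose commanded when the call began, along the tool's axes at that moment; what a row does not reach only later rows make up. A row lasts 1/10 s, in which the tool goes at most 50 mm and 8.59 degrees, less where a joint would pass 70% of its speed; a pose out of reach is approached as far as the arm can. A call with a gripper value outside its range is refused whole. The fingers move at their own pace and stop on an object; FORCE is the grip in N (left out, the last holds). Time passes only in rows, so rows that repeat a pose let the fingers close. It gives the time, the measured TCP pose, the force and the opening at its end, in the units of the state.
- arm.read_state(): the state, without advancing time (a new reading comes with each control period).
- camera(name): name is "scene" or "top"; returns a dict with "image" (420x560x3 uint8, blue, green, red), "range_z" (420x560 float32, mm along the optical axis (not along the pixel's ray), 0 where there is no reading), "fx", "fy", "cx", "cy" (pixels), "R" (3x3) and "t" (3): a world point X has camera coordinates R X + t. Camera axes: x right, y down, z forward; pixel columns grow to the right and rows downward; lengths in mm; the calibration is good to about 2 mm. A picture is of the moment at which its call begins.
- workorder.job_done(): hands the job in, once; it reports no verdict.
The state is a dict: "clock": time; "qpos": joint angles; "qvel": joint speeds; "joint_torque": joint torques, N m; "tool_pos": TCP position; "ee_rot": TCP orientation; "wrist_force": force on the tool from outside, world axes, zero at the start; "moment": the same for the moment, N m; "gripper_width": opening from 0.0 (shut) to 1.0 (fully open).
Only numpy, scipy, OpenCV 4.12 (cv2) and the standard library are available. Lean on these libraries where they do the work, as an engineer would, in place of code of your own. Each camera call takes 0.05 s, during which the arm holds its last target.

## Working session

There is one attempt and no reset: what is moved stays moved. The work goes in short steps, Python scripts to look and compute and a shell command to move; the robot and the scene stay as the last step left them, time stands still between calls to the robot, and variables do not carry over. Pictures are saved under pics/ and viewed, and the job is handed in when it is done.

```bash
mkdir -p pics; cat > h.py <<'E'
from workcell import arm,camera,workorder
import numpy as np,cv2
def p2w(c,u,v,z):
    """world point on plane z (mm) seen at pixel u,v"""
    R=np.array(c["R"]);t=np.array(c["t"]);C=-R.T@t
    d=R.T@np.array([(u-c["cx"])/c["fx"],(v-c["cy"])/c["fy"],1])
    return C+d*(z-C[2])/d[2]
def w2p(c,X):
    p=np.array(c["R"])@np.array(X)+np.array(c["t"]); return c["fx"]*p[0]/p[2]+c["cx"],c["fy"]*p[1]/p[2]+c["cy"]
E
python3 - <<'E'
from h import *
for n in("scene","top"):
    c=camera(n);cv2.imwrite(f"pics/{n}0.png",c["image"]);np.save(f"{n}0.npy",c,allow_pickle=True)
    print(n,c["fx"],-np.array(c["R"]).T@np.array(c["t"]))
print(arm.read_state())
E
```

```text
scene 482.3062704670319 [-196.91334993 -821.43932221  673.98128687]
top 447.71220560850384 [ 387.41724242  -77.49536616 1121.97271016]
{'clock': 0.1, 'qpos': array([ 1.19531616e+00,  3.08923678e-01,  1.63505661e+00,  9.19576527e-06,
        1.19971545e+00, -6.96619907e-02]), 'qvel': array([-2.38162501e-04, -2.92362425e-03, -3.35469531e-03,  1.18839716e-03,
       -6.93673618e-04, -3.59989201e-05]), 'joint_torque': array([-8.80690714e-04, -4.16411555e+01, -2.77643627e+01, -1.67840271e-04,
        4.02365578e-03, -1.01440328e-06]), 'tool_pos': array([187.86963668, 595.23481092, 195.5596851 ]), 'ee_rot': array([-3.14143772e+00,  2.09738567e-03,  1.26497497e+00]), 'wrist_force': array([ 0.330943  ,  0.17688269, -0.09679498]), 'moment': array([-0.04554188,  0.0183671 ,  0.00771539]), 'gripper_width': 1.0017765697375713}
```

View pics/scene0.png

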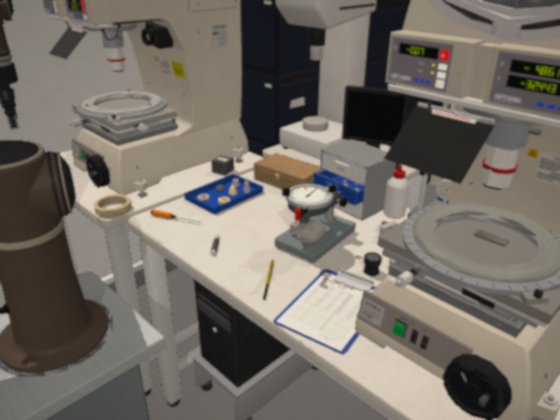

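View pics/top0.png

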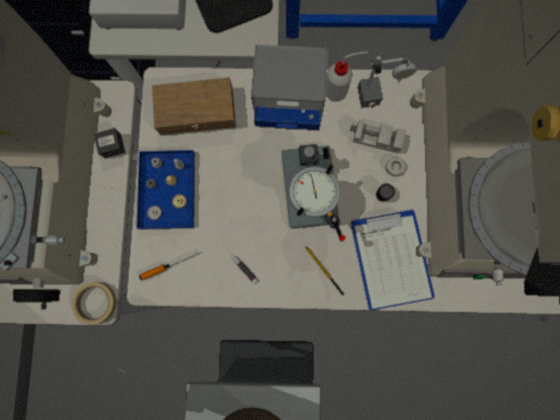

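```bash
python3 - <<'E'
from h import *
c=np.load("top0.npy",allow_pickle=True).item()
im=c["image"][130:260,265:375]; cv2.imwrite("pics/tc0.png",cv2.resize(im,None,fx=5,fy=4.6,interpolation=cv2.INTER_CUBIC) if 0 else cv2.resize(im,None,fx=4.6,fy=4.6,interpolation=cv2.INTER_CUBIC))
c=np.load("scene0.npy",allow_pickle=True).item()
im=c["image"][170:270,260:370]; cv2.imwrite("pics/sc0.png",cv2.resize(im,None,fx=6,fy=6,interpolation=cv2.INTER_CUBIC))
E
```

```text
(no output)
```

View pics/tc0.png

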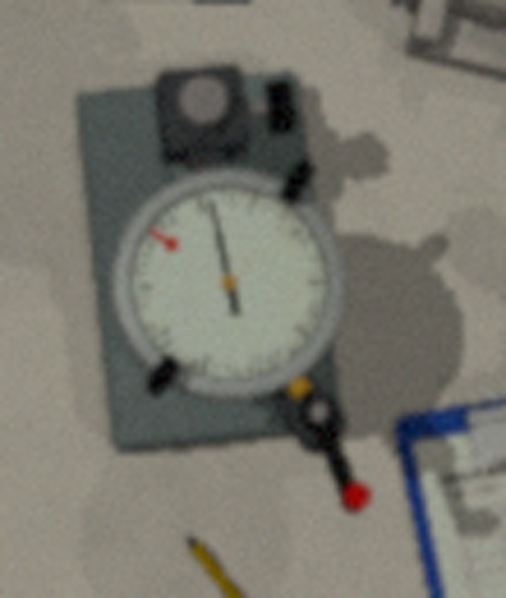

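View pics/sc0.png

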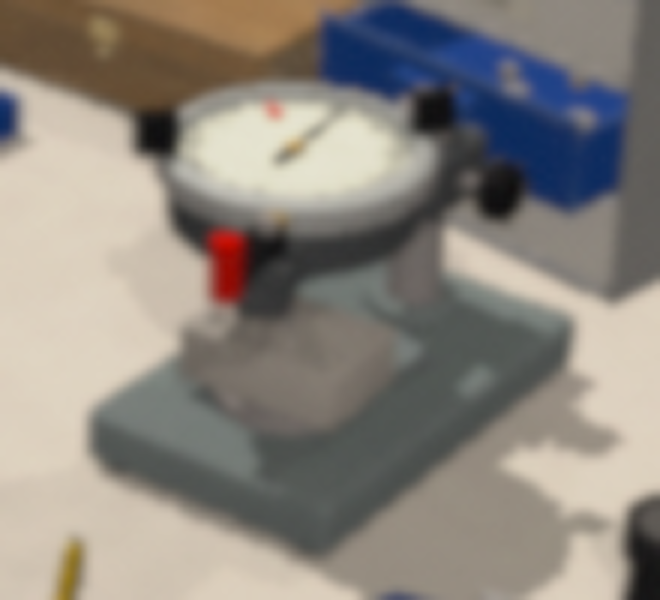

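```bash
python3 - <<'E'
from h import *
c=np.load("top0.npy",allow_pickle=True).item()
def f(a,b,z): return p2w(c,265+(a+.5)/4.6-.5,130+(b+.5)/4.6-.5,z)
P=dict(c=f(229,283,148.5),rimc=f(229,281,151.5),tip=f(211,203,148.5),tail=f(235.5,313,148.5),z1=f(150,231,148.5),z2=f(172,245,148.5),tr=f(298,180,170),tl=f(163,376,170),knob=f(355,495,169),piv=f(320,412,152),base1=f(78,95,22),base2=f(116,449,22))
for k,v in P.items():
    d=v-P["c"];print(k,v.round(1),"r %.1f ang %.1f"%(np.hypot(d[0],d[1]),np.degrees(np.arctan2(d[1],d[0]))))
d=P["knob"]-P["piv"];print(np.degrees(np.arctan2(d[1],d[0])),np.hypot(*d[:2]))
R=np.array(c["R"]);print(R.round(3))
E
```

```text
c [ 592.1 -133.5  148.5] r 0.0 ang 0.0
rimc [ 592.5 -133.3  151.5] r 0.4 ang 26.9
tip [ 631.7 -124.5  148.5] r 40.5 ang 12.8
tail [ 577.4 -136.7  148.5] r 15.0 ang -167.7
z1 [617.3 -95.1 148.5] r 45.9 ang 56.8
z2 [ 610.5 -105.8  148.5] r 33.2 ang 56.4
tr [ 638.1 -164.7  170. ] r 55.6 ang -34.2
tl [ 542.7 -101.6  170. ] r 58.8 ang 147.2
knob [ 488.5 -191.2  169. ] r 118.6 ang -150.9
piv [ 529.5 -176.8  152. ] r 76.1 ang -145.3
base1 [723.9 -56.6  22. ] r 152.5 ang 30.3
base2 [526.7 -80.6  22. ] r 84.2 ang 141.1
-160.71588205383856 43.49689708028265
[[ 0.019 -1.    -0.016]
 [-0.985 -0.016 -0.172]
 [ 0.172  0.019 -0.985]]
```

```bash
python3 -m jog '-1 -0.03 0.023 -0.01 0; -1 -0.06 0.046 -0.015 0; -1 -0.095 0.073 -0.02 0; -1 -0.13 0.1 -0.02 0; -1 -0.165 0.126 -0.02 0; -1 -0.2 0.153 -0.02 0; -1 -0.235 0.18 -0.02 0; -1 -0.27 0.206 -0.02 0; -1 -0.3 0.229 -0.02 0; -1 -0.325 0.248 -0.02 0' 20; python3 -m jog '-1 -0.035 0.027 0 0; -1 -0.07 0.053 0 0; -1 -0.105 0.08 0 0; -1 -0.14 0.107 0 4; -1 -0.175 0.134 0 8; -1 -0.21 0.16 0 12; -1 -0.25 0.19 0 16; -1 -0.285 0.218 0 20; -1 -0.31 0.237 0 23.5; -1 -0.3236 0.2476 0 23.5'; python3 -c "
from h import *
s=arm.read_state();print(s)"
```

```text
clock: 1.1
tool_pos: [326.8, 209.4, 216.3]
ee_rot: [3.142, 0.001, 1.264]
wrist_force: [-1.0, -0.1, -0.3]
gripper_width: -0.0
clock: 2.1
tool_pos: [465.8, -174.1, 216.2]
ee_rot: [-3.141, 0.0, 0.852]
wrist_force: [0.1, 0.2, 0.2]
gripper_width: -0.0
{'clock': 2.1, 'qpos': array([-4.45023589e-01,  4.02820257e-02,  1.90736051e+00, -3.09379147e-04,
        1.19439042e+00, -1.29728541e+00]), 'qvel': array([-0.21342557,  0.20693601, -0.20737048,  0.02319381,  0.03082013,
       -0.27623655]), 'joint_torque': array([  0.11120522, -29.81991112, -27.39540339,  -0.14493573,
        -0.11131256,   0.29700377]), 'tool_pos': array([ 465.77158115, -174.05952142,  216.23079617]), 'ee_rot': array([-3.14124640e+00,  3.95914282e-04,  8.52375679e-01]), 'wrist_force': array([0.10023801, 0.19874462, 0.24118194]), 'moment': array([ 0.01426716, -0.01258267, -0.02679016]), 'gripper_width': -0.00025383332394471585}
```

```bash
python3 -m jog '-1 0 0 0.02 0; -1 0 0 0.04 0; -1 0 0 0.055 0; -1 0 0 0.0585 0; -1 0 0 0.0585 0'; python3 - <<'E'
from h import *
c=camera("top");im=c["image"][150:280,285:395];cv2.imwrite("pics/t1.png",cv2.resize(im,None,fx=4.6,fy=4.6,interpolation=cv2.INTER_CUBIC))
c=camera("scene");im=c["image"][150:270,250:370];cv2.imwrite("pics/s1.png",cv2.resize(im,None,fx=5,fy=5,interpolation=cv2.INTER_CUBIC))
E
```

```text
clock: 2.6
tool_pos: [464.8, -170.8, 157.5]
ee_rot: [-3.139, 0.0, 0.856]
wrist_force: [0.2, -0.5, 0.6]
gripper_width: -0.004
```

View pics/t1.png

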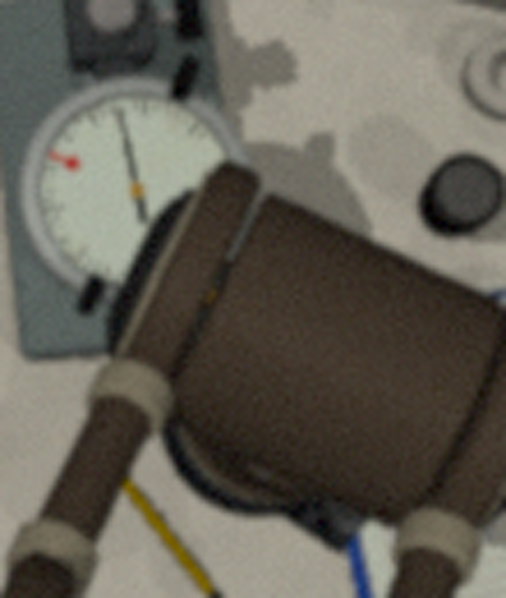

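View pics/s1.png

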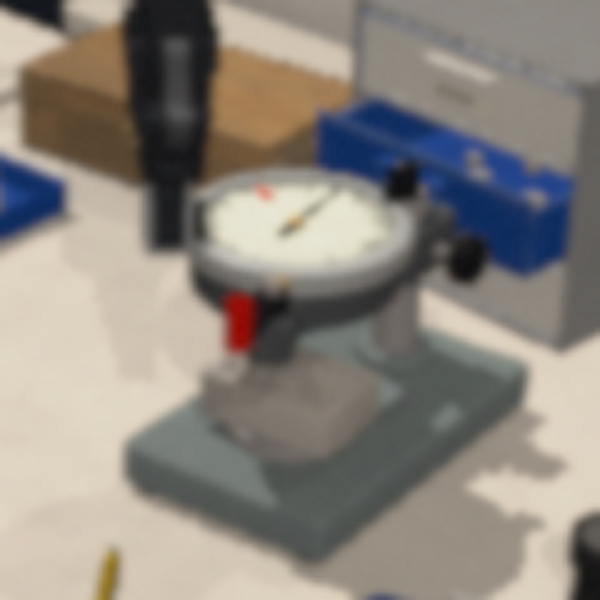

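```bash
python3 - <<'E'
from h import *
s=arm.read_state();yaw=s["ee_rot"][2];print(s["tool_pos"],yaw)
tx=np.array([np.cos(yaw),np.sin(yaw)]);ty=np.array([np.sin(yaw),-np.cos(yaw)])
piv=np.array([529.5,-176.8]);p0=np.array([465.2,-171.2])
for th in (-161,-154,-147,-140,-133,-126,-119,-112,-106,-102):
    a=np.radians(th);T=piv+44*np.array([np.cos(a),np.sin(a)])-17.5*ty
    print(th,T.round(1),((T-p0)@tx).round(1),((T-p0)@ty).round(1))
E
```

```text
[ 466.06902443 -171.53544904  158.93843718] 0.8558287736895829
-161 [ 474.7 -179.7] -0.2 12.7
-154 [ 476.7 -184.6] -2.6 17.5
-147 [ 479.4 -189.3] -4.4 22.6
-140 [ 482.6 -193.6] -5.5 27.8
-133 [ 486.3 -197.5] -6.0 33.2
-126 [ 490.4 -200.9] -5.9 38.5
-119 [ 495.  -203.8] -5.1 43.8
-112 [ 499.8 -206.1] -3.7 49.0
-106 [ 504.2 -207.6] -2.0 53.3
-102 [ 507.1 -208.4] -0.6 56.0
```

```bash
python3 -m jog '-1 0 0.006 0 0; -1 0 0.01 0 0; -1 -0.001 0.014 0 0; -1 -0.0026 0.0175 0 0; -1 -0.0035 0.020 0 0; -1 -0.0044 0.0226 0 0'; python3 -m jog '-1 -0.0011 0.0052 0 0; -1 -0.0016 0.0106 0 0; -1 -0.0015 0.0159 0 0'
```

```text
clock: 3.3
tool_pos: [479.7, -190.2, 158.1]
ee_rot: [-3.141, 0.0, 0.855]
wrist_force: [-0.1, 0.3, -0.7]
gripper_width: 0.005
clock: 3.6
tool_pos: [491.0, -201.9, 158.2]
ee_rot: [3.141, 0.0, 0.855]
wrist_force: [1.0, 0.1, 0.7]
gripper_width: 0.002
```

```bash
python3 - <<'E'
from h import *
c=camera("scene");im=c["image"][150:270,250:370];cv2.imwrite("pics/s2.png",cv2.resize(im,None,fx=5,fy=5,interpolation=cv2.INTER_CUBIC))
print(arm.read_state()["wrist_force"], w2p(c,[488,-191,169]),w2p(c,arm.read_state()["tool_pos"]))
E
```

```text
[ 0.47607657 -0.82038855  1.30873808] (np.float64(297.076880324017), np.float64(208.73976308774147)) (np.float64(301.9899712095873), np.float64(214.18161111229367))
```

View pics/s2.png

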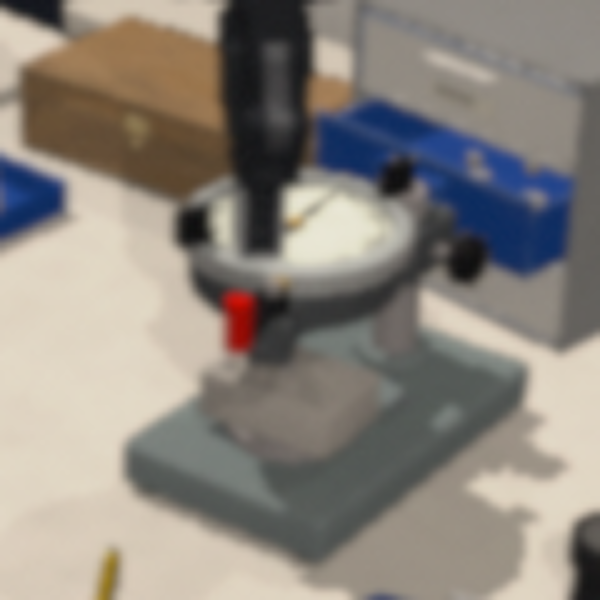

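```bash
python3 - <<'E'
from h import *
c=camera("scene");R=np.array(c["R"]);t=np.array(c["t"])
for (u,v) in [(302,190),(302,195),(302,198),(302,200),(303,205),(298,212),(298,216),(312,194)]:
    z=c["range_z"][v,u];X=R.T@(np.array([(u-c["cx"])/c["fx"]*z,(v-c["cy"])/c["fy"]*z,z])-t);print(u,v,X.round(0))
print(p2w(c,302.4,201,158))
E
```

```text
302 190 [ 484. -207.  222.]
302 195 [ 482. -210.  212.]
302 198 [ 481. -211.  206.]
302 200 [ 488. -204.  195.]
303 205 [ 529. -172.  156.]
298 212 [ 486. -196.  164.]
298 216 [ 485. -197.  155.]
312 194 [ 599. -137.  146.]
[ 539.00341242 -160.16532921  158.        ]
```

```bash
python3 - <<'E'
from h import *
c=camera("scene");R=np.array(c["R"]);t=np.array(c["t"])
im=c["image"][110:230,260:350];cv2.imwrite("pics/s3.png",cv2.resize(im,None,fx=5,fy=5,interpolation=cv2.INTER_NEAREST))
for v in range(150,212,3):
    o=[]
    for u in (298,300,302,304,306,308):
        z=c["range_z"][v,u];X=R.T@(np.array([(u-c["cx"])/c["fx"]*z,(v-c["cy"])/c["fy"]*z,z])-t);o.append(str(X.round(0)))
    print(v,*o)
print(arm.read_state())
E
```

```text
150 [ 458. -217.  322.] [ 458. -223.  324.] [ 462. -225.  323.] [ 467. -225.  322.] [ 468. -230.  323.] [ 471. -232.  323.]
153 [ 473. -203.  308.] [ 462. -219.  315.] [ 461. -225.  317.] [ 464. -228.  317.] [ 469. -229.  317.] [ 470. -233.  317.]
156 [ 471. -206.  303.] [ 459. -222.  311.] [ 465. -222.  309.] [ 466. -227.  310.] [ 467. -230.  311.] [ 471. -233.  310.]
159 [ 472. -205.  296.] [ 460. -222.  304.] [ 459. -228.  306.] [ 467. -226.  303.] [ 469. -229.  303.] [ 468. -236.  306.]
162 [ 468. -209.  291.] [ 459. -223.  298.] [ 459. -228.  300.] [ 464. -229.  298.] [ 466. -232.  299.] [ 468. -236.  299.]
165 [ 471. -207.  283.] [ 460. -221.  291.] [ 462. -226.  292.] [ 461. -231.  294.] [ 461. -237.  296.] [ 471. -233.  291.]
168 [ 469. -209.  278.] [ 463. -220.  283.] [ 466. -222.  283.] [ 456. -236.  290.] [ 460. -238.  290.] [ 478. -227.  281.]
171 [ 473. -204.  268.] [ 447. -234.  286.] [ 448. -239.  287.] [ 450. -242.  287.] [ 456. -242.  285.] [ 457. -246.  287.]
174 [ 472. -205.  262.] [ 443. -238.  282.] [ 445. -241.  282.] [ 448. -244.  282.] [ 450. -248.  283.] [ 45
[... 1475 characters left out ...]
.  150.] [ 540. -177.  141.]
{'clock': 3.75, 'qpos': array([-4.71822302e-01,  1.69431191e-01,  1.88968553e+00,  2.05227938e-05,
        1.08243559e+00, -1.32644524e+00]), 'qvel': array([ 0.00306248, -0.00678763,  0.01288752,  0.00099905,  0.00314742,
       -0.00169849]), 'joint_torque': array([-8.23850557e-02, -3.36146986e+01, -2.62032169e+01, -9.07064503e-03,
       -4.06633154e-02, -2.83550944e-03]), 'tool_pos': array([ 491.02023907, -201.70537272,  158.17483726]), 'ee_rot': array([ 3.1415579e+00, -2.7344811e-05,  8.5461331e-01]), 'wrist_force': array([-0.10673922, -0.11996617,  0.13277281]), 'moment': array([-0.01586874, -0.01049926, -0.03491539]), 'gripper_width': 0.0033484790285997095}
```

View pics/s3.png

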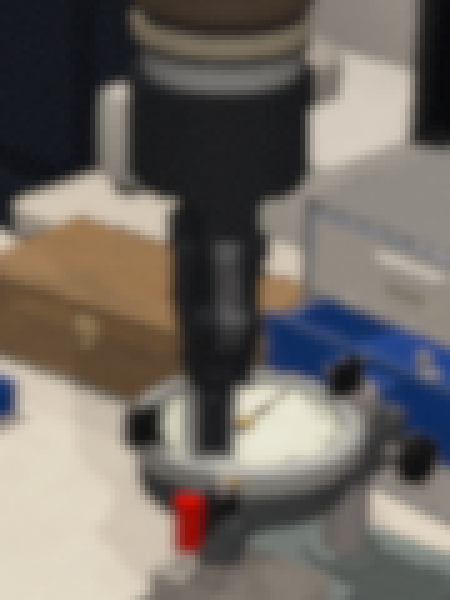

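The lever has not moved. The camera's range data puts the fingertips near z≈190, about 32 mm above the reported TCP, so they passed over the knob. I'll back off and lower while watching the camera.

```bash
python3 -m jog '-1 0.002 -0.015 0 0; -1 0.0059 -0.0385 0 0; -1 0.0059 -0.0385 0.01 0; -1 0.0059 -0.0385 0.02 0; -1 0.0059 -0.0385 0.02 0'; cat > look.py <<'E'
from h import *
import sys
c=camera("scene");R=np.array(c["R"]);t=np.array(c["t"])
im=c["image"][130:240,250:370];cv2.imwrite(f"pics/{sys.argv[1]}.png",cv2.resize(im,None,fx=5,fy=5,interpolation=cv2.INTER_CUBIC))
s=arm.read_state();p=s["tool_pos"];print(p,s["wrist_force"],w2p(c,p))
v,u=np.mgrid[0:420,0:560];z=c["range_z"]
X=np.stack([(u-c["cx"])/c["fx"]*z,(v-c["cy"])/c["fy"]*z,z],-1)-t
X=X@R
m=(z>0)&(np.hypot(X[...,0]-p[0],X[...,1]-p[1])<30)&(X[...,2]>60)
P=X[m];P=P[np.argsort(P[:,2])]
for a in range(100,300,10):
    q=P[(P[:,2]>=a)&(P[:,2]<a+10)]
    if len(q): print(a,len(q),q.mean(0).round(0),q.min(0).round(0),q.max(0).round(0))
E
python3 look.py s4
```

```text
clock: 4.25
tool_pos: [464.5, -171.4, 136.3]
ee_rot: [-3.139, 0.001, 0.855]
wrist_force: [-0.7, -0.2, -0.5]
gripper_width: 0.002
[ 465.10178137 -171.76487304  137.02314746] [0.46386181 0.03381233 0.94830109] (np.float64(283.39085451547453), np.float64(221.8837457267637))
140 7 [ 482. -191.  147.] [ 481. -195.  144.] [ 483. -187.  150.]
150 11 [ 483. -191.  154.] [ 479. -195.  150.] [ 485. -185.  160.]
160 15 [ 482. -193.  166.] [ 479. -197.  162.] [ 486. -188.  169.]
170 26 [ 460. -175.  175.] [ 451. -190.  170.] [ 489. -166.  180.]
180 42 [ 457. -177.  185.] [ 448. -184.  180.] [ 469. -166.  190.]
190 39 [ 455. -177.  195.] [ 447. -185.  190.] [ 469. -166.  200.]
200 32 [ 457. -178.  204.] [ 450. -184.  200.] [ 467. -168.  208.]
210 10 [ 448. -181.  218.] [ 440. -198.  214.] [ 457. -159.  219.]
220 17 [ 448. -189.  223.] [ 440. -200.  220.] [ 458. -159.  225.]
230 11 [ 445. -172.  236.] [ 442. -175.  231.] [ 446. -166.  239.]
240 21 [ 448. -173.  244.] [ 441. -194.  240.] [ 465. -161.  250.]
250 38 [ 450. -181.  254.] [ 439. -195.  250.] [ 466. -162.  258.]
260 35 [ 451. -182.  265.] [ 438. -198.  260.] [ 484. -166.  269.]
270 72 [ 457. -173.  275.] [ 437. -198.  270.] [ 484. -149.  279.]
280 3 [ 450. -169.  284.] [ 450. -169.  282.] [ 450. -169.  287.]
290 2 [ 446. -191.  291.] [ 439. -199.  291.] [ 452. -183.  292.]
```

View pics/s4.png

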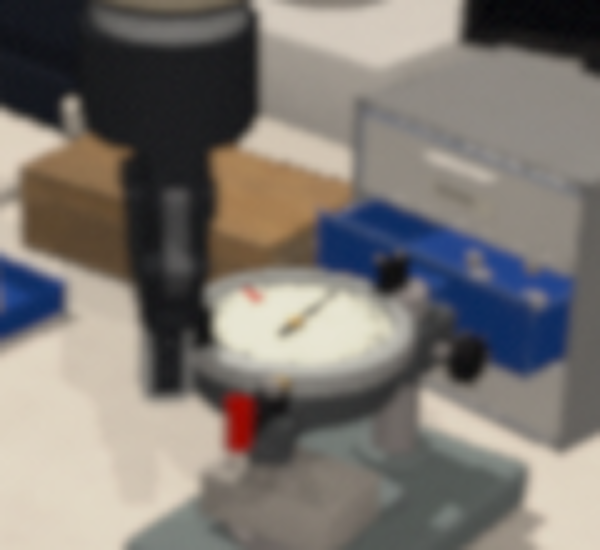

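```bash
python3 -m jog '-1 0 0 0.008 0; -1 0 0 0.014 0; -1 0 0 0.014 0';python3 look.py s5 | head -4; python3 -m jog '-1 0 0.006 0 0; -1 0 0.01 0 0; -1 -0.001 0.014 0 0; -1 -0.0026 0.0175 0 0; -1 -0.0035 0.020 0 0; -1 -0.0044 0.0226 0 0';python3 look.py s6 | head -1
```

```text
clock: 4.6
tool_pos: [464.8, -171.5, 122.9]
ee_rot: [-3.139, 0.001, 0.855]
wrist_force: [0.4, 0.6, 0.8]
gripper_width: 0.002
[ 465.07576504 -171.6313707   123.4334474 ] [0.6381413  0.11715704 0.71320084] (np.float64(283.2917705530869), np.float64(227.1315423657637))
140 7 [ 482. -191.  147.] [ 481. -195.  144.] [ 484. -186.  149.]
150 23 [ 472. -183.  156.] [ 453. -195.  151.] [ 484. -167.  160.]
160 46 [ 465. -181.  166.] [ 449. -196.  160.] [ 486. -166.  170.]
clock: 5.25
tool_pos: [479.1, -189.9, 124.1]
ee_rot: [-3.14, 0.001, 0.855]
wrist_force: [-3.0, 1.0, 1.8]
gripper_width: -0.001
[ 479.31215834 -190.32183489  124.10476014] [-1.93237475  0.10973718  1.05592296] (np.float64(293.7486382347669), np.float64(227.6426380663442))
```

View pics/s6.png

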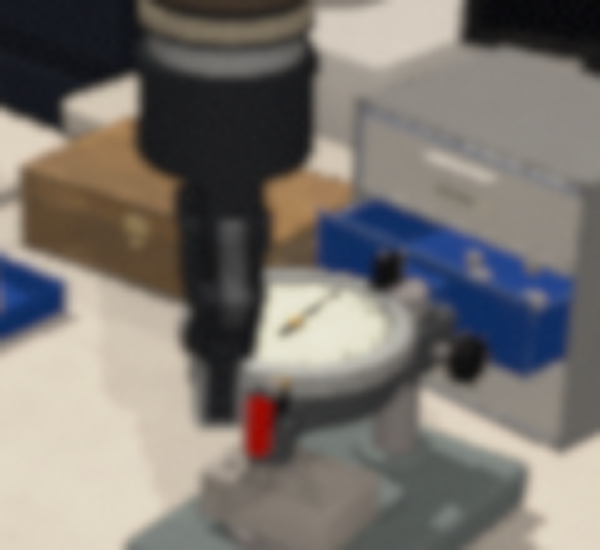

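```bash
python3 -m jog '-1 -0.0011 0.0052 0 0; -1 -0.0016 0.0106 0 0; -1 -0.0015 0.0159 0 0; -1 -0.0007 0.0212 0 0; -1 0.0007 0.0264 0 0; -1 0.0024 0.0307 0 0; -1 0.0038 0.0334 0 0; -1 0.0038 0.0334 0 0';python3 look.py s7 | head -1
```

```text
clock: 6.1
tool_pos: [508.6, -209.1, 124.3]
ee_rot: [3.14, -0.001, 0.855]
wrist_force: [-1.5, 1.3, -1.7]
gripper_width: -0.001
[ 508.6334223  -209.03855747  124.40347579] [-0.90169888 -0.00489041  0.02924639] (np.float64(308.8216464344468), np.float64(225.8864088043341))
```

View pics/s7.png

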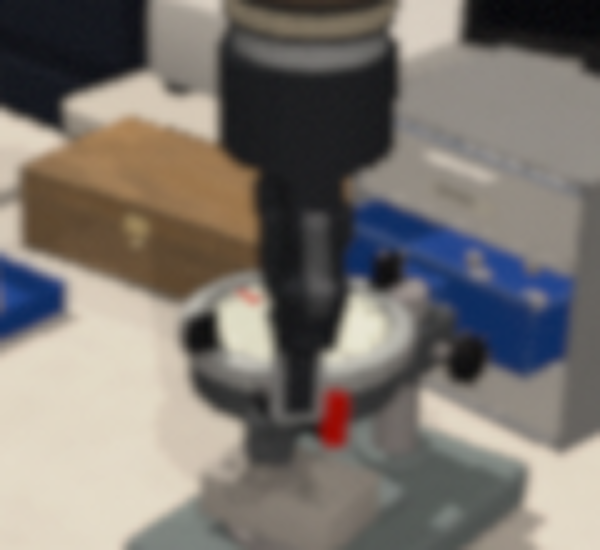

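```bash
python3 - <<'E'
from h import *
c=np.load("scene0.npy",allow_pickle=True).item()
k=p2w(c,250+337/5,130+397/5,169);print(k,np.degrees(np.arctan2(k[1]+176.8,k[0]-529.5)))
E
```

```text
[ 517.58953844 -224.25182786  169.        ] -104.090216140966
```

```bash
python3 -m jog '-1 0 -0.012 0 0; -1 0 -0.02 -0.015 0; -1 0.01 -0.03 -0.03 -2; -1 0.04 -0.0378 -0.03 -5; -1 0.0698 -0.0378 -0.03 -7.6; -1 0.0698 -0.0378 -0.03 -7.6; -1 0.0698 -0.0378 -0.015 -7.6; -1 0.0698 -0.0378 -0.003 -7.6; -1 0.0698 -0.0378 -0.003 -7.6';python3 look.py s8
python3 - <<'E'
from h import *
c=camera("top");im=c["image"][110:240,265:375];cv2.imwrite("pics/t8.png",cv2.resize(im,None,fx=4.6,fy=4.6,interpolation=cv2.INTER_CUBIC))
E
```

```text
clock: 7.05
tool_pos: [526.2, -133.0, 133.8]
ee_rot: [3.139, 0.001, 0.988]
wrist_force: [-10.7, 2.3, 33.9]
gripper_width: -0.0
[ 526.12043337 -133.03401638  133.77457067] [-10.50405491   1.20388964  33.07247549] (np.float64(289.93338874121577), np.float64(208.084758723164))
110 11 [ 541. -126.  118.] [ 539. -141.  117.] [ 544. -113.  120.]
120 39 [ 541. -131.  125.] [ 538. -148.  120.] [ 545. -110.  130.]
130 31 [ 539. -135.  134.] [ 534. -152.  130.] [ 543. -110.  140.]
140 67 [ 540. -139.  145.] [ 533. -157.  140.] [ 555. -113.  150.]
150 41 [ 535. -135.  154.] [ 524. -156.  150.] [ 545. -124.  160.]
160 11 [ 524. -132.  165.] [ 515. -139.  160.] [ 532. -125.  170.]
170 31 [ 519. -137.  175.] [ 512. -145.  170.] [ 530. -127.  180.]
180 40 [ 519. -138.  185.] [ 512. -145.  180.] [ 531. -126.  190.]
190 40 [ 518. -138.  195.] [ 511. -147.  190.] [ 532. -126.  200.]
200 21 [ 517. -138.  203.] [ 511. -147.  200.] [ 530. -126.  208.]
210 31 [ 513. -136.  216.] [ 500. -162.  211.] [ 529. -103.  220.]
220 16 [ 510. -141.  223.] [ 500. -159.  220.] [ 526. -109.  229.]
230 25 [ 508. -133.  235.] [ 501. -141.  231.] [ 519. -109.  240.]
240 38 [ 510. -132.  245.] [ 502. -154.  240.] [ 528. -108.  250.]
250 39 [ 510. -141.  255.] [ 500. -161.  250.] [ 531. -109.  260.]
260 46 [ 511. -133.  265.] [ 497. -158.  260.] [ 530. -107.  270.]
270 51 [ 513. -131.  274.] [ 499. -157.  270.] [ 535. -108.  280.]
280 10 [ 509. -135.  283.] [ 504. -142.  281.] [ 517. -124.  287.]
290 2 [ 502. -146.  291.] [ 501. -149.  291.] [ 502. -144.  292.]
```

View pics/s8.png

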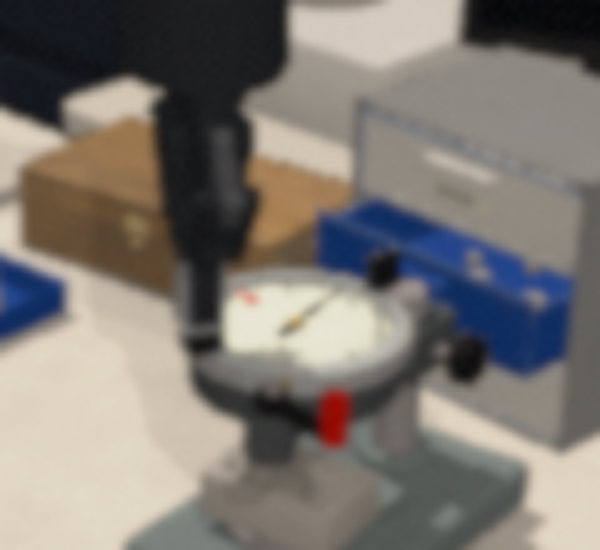

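View pics/t8.png

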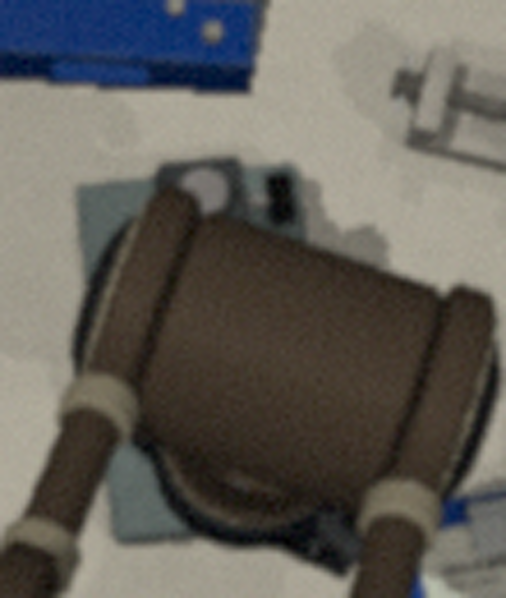

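```bash
python3 -c "
from h import *
s=arm.read_state();print(s['moment'],s['wrist_force'],s['tool_pos'])
c=np.load('scene0.npy',allow_pickle=True).item()
for X in ([544.1,-101.8,170],[526,-133,167],[526,-133,152],[544,-102,151]):print(X,(np.array(w2p(c,X))-[250,130])*5)
"
python3 -m jog '-1 0 0 -0.01 0; -1 0 0 -0.015 0;-1 0 0 -0.015 0'; python3 -c "
from h import *
s=arm.read_state();print(s['moment'],s['wrist_force'],s['tool_pos'])"; python3 look.py s9 | grep -v '^2' 
python3 - <<'E'
from h import *
i=cv2.imread("pics/s9.png")[200:400,130:290];cv2.imwrite("pics/s9c.png",cv2.resize(i,None,fx=3,fy=3))
E
```

```text
[0.54311243 1.68597868 0.09011617] [-9.38142286  1.45315663 33.49844341] [ 526.14533255 -133.11113568  133.81746811]
[544.1, -101.8, 170] [179.85915883 288.63614378]
[526, -133, 167] [200.46577324 327.52282893]
[526, -133, 152] [199.9977767  356.16620991]
[544, -102, 151] [179.59457034 324.44593951]
clock: 7.45
tool_pos: [524.1, -131.8, 141.7]
ee_rot: [-3.141, 0.0, 0.987]
wrist_force: [-0.4, -0.7, 0.4]
gripper_width: -0.001
[0.01147597 0.00845294 0.00593205] [-0.41572496 -0.65929842  0.44839507] [ 524.10820594 -131.84019331  141.71338697]
[ 523.67283131 -131.57191779  141.046486  ] [0.89890503 0.52665967 0.85630855] (np.float64(288.8040381479094), np.float64(205.49329457946698))
110 11 [ 541. -130.  118.] [ 539. -146.  116.] [ 544. -113.  120.]
120 39 [ 540. -131.  125.] [ 537. -149.  121.] [ 545. -112.  130.]
130 28 [ 539. -135.  135.] [ 533. -153.  130.] [ 544. -108.  140.]
140 57 [ 538. -140.  145.] [ 531. -155.  140.] [ 553. -113.  150.]
150 44 [ 535. -134.  154.] [ 523. -152.  150.] [ 546. -123.  160.]
160 26 [ 532. -128.  165.] [ 524. -131.  161.] [ 543. -123.  170.]
170 15 [ 520. -134.  177.] [ 512. -141.  170.] [ 528. -130.  180.]
180 36 [ 517. -136.  186.] [ 510. -144.  180.] [ 529. -124.  190.]
190 35 [ 516. -137.  195.] [ 508. -145.  190.] [ 529. -124.  200.]
```

View pics/s9c.png

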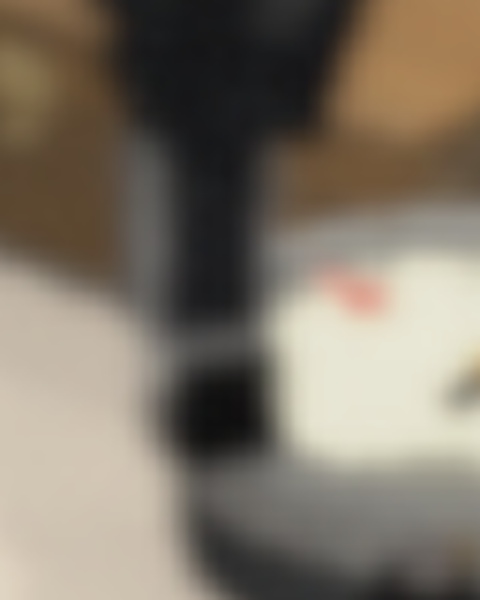

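```bash
cat > dial.py <<'E'
from h import *
import sys
C=np.array([592.1,-133.5])
def rect(c,s=4,H=75,z=148.5):
    n=2*H*s; pts=[]
    src=[(-H,-H),(H,-H),(H,H),(-H,H)]
    # image: up=+x world, left=+y world
    dst=[];w=[]
    for dx,dy in src:
        w.append(w2p(c,[C[0]+dx,C[1]+dy,z]));dst.append(((H-dy)*s,(H-dx)*s))
    M=cv2.getPerspectiveTransform(np.float32(w),np.float32(dst))
    return cv2.warpPerspective(c["image"],M,(n,n),flags=cv2.INTER_CUBIC)
def red(im,s=4,H=75):
    h=cv2.cvtColor(im,cv2.COLOR_BGR2HSV);v,u=np.mgrid[0:im.shape[0],0:im.shape[1]]
    dx=H-v/s;dy=H-u/s;r=np.hypot(dx,dy)
    m=((h[...,0]<8)|(h[...,0]>170))&(h[...,1]>70)&(r<50)&(r>22)&(h[...,2]>90)
    return m.sum(),np.degrees(np.arctan2(dy[m].mean(),dx[m].mean())) if m.any() else None
if __name__=="__main__":
    for n in ("scene","top"):
        c=camera(n);im=rect(c);print(n,red(im));cv2.imwrite(f"pics/{sys.argv[1]}{n}.png",im)
    print(arm.read_state()["clock"])
E
python3 - <<'E'
from dial import *
for n in("scene","top"):
    c=np.load(f"{n}0.npy",allow_pickle=True).item();im=rect(c);print(n,red(im));cv2.imwrite(f"pics/d0{n}.png",im)
E
python3 dial.py d1; python3 -m jog '-1 0 0 0 0; -1 0 0 0 0; -1 0 0 0 0'>/dev/null; python3 dial.py d2
```

```text
scene (np.int64(805), np.float64(58.59065241764638))
top (np.int64(1006), np.float64(56.16350528531167))
scene (np.int64(162), np.float64(86.68977282399914))
top (np.int64(0), None)
7.6
scene (np.int64(161), np.float64(86.35998148185034))
top (np.int64(0), None)
8.0
```

```bash
python3 -c "
import cv2,numpy as np
a=np.hstack([cv2.resize(cv2.imread('pics/d0scene.png'),(400,400)),cv2.resize(cv2.imread('pics/d2scene.png'),(400,400))]);cv2.imwrite('pics/cmp.png',a)"
```

```text
(no output)
```

View pics/cmp.png

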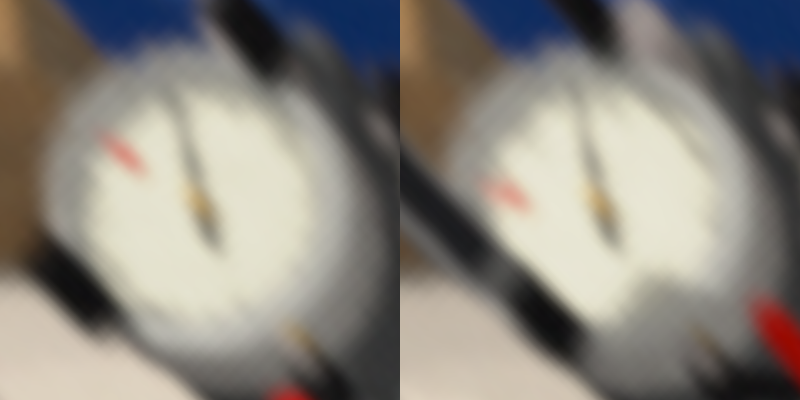

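```bash
python3 -m jog '-1 0 0 -0.01 0; -1 -0.012 0.012 -0.01 -8; -1 -0.023 0.0245 -0.01 -16; -1 -0.023 0.0245 -0.01 -24; -1 -0.023 0.0245 -0.01 -28; -1 -0.023 0.0245 -0.01 -28; -1 -0.023 0.0245 0.005 -28; -1 -0.023 0.0245 0.014 -28; -1 -0.023 0.0245 0.014 -28'; python3 look.py s10; python3 dial.py d3
```

```text
clock: 8.9
tool_pos: [530.3, -163.2, 125.5]
ee_rot: [-3.137, -0.001, 1.476]
wrist_force: [-0.8, -0.0, -0.1]
gripper_width: -0.005
[ 531.0481496  -163.45734228  126.40472642] [ 0.31557555  0.28482478 -0.51588345] (np.float64(300.7560140798299), np.float64(214.60742961398893))
110 4 [ 530. -159.  118.] [ 513. -183.  116.] [ 542. -138.  119.]
120 68 [ 525. -171.  126.] [ 510. -191.  120.] [ 557. -135.  130.]
130 73 [ 531. -171.  135.] [ 512. -191.  130.] [ 559. -134.  140.]
140 116 [ 536. -167.  146.] [ 512. -192.  140.] [ 558. -135.  150.]
150 40 [ 537. -170.  152.] [ 521. -189.  150.] [ 559. -136.  160.]
160 33 [ 524. -166.  166.] [ 517. -175.  160.] [ 539. -153.  170.]
170 47 [ 523. -167.  175.] [ 517. -176.  170.] [ 536. -148.  180.]
180 44 [ 524. -168.  185.] [ 517. -176.  180.] [ 535. -151.  190.]
190 47 [ 522. -166.  194.] [ 516. -178.  190.] [ 535. -148.  200.]
200 55 [ 521. -165.  206.] [ 515. -192.  200.] [ 538. -138.  210.]
210 79 [ 521. -163.  214.] [ 514. -193.  210.] [ 539. -135.  220.]
220 70 [ 522. -168.  226.] [ 511. -180.  220.] [ 541. -136.  230.]
230 63 [ 517. -167.  235.] [ 510. -187.  230.] [ 544. -144.  240.]
240 78 [ 517. -170.  245.] [ 510. -192.  240.] [ 532. -145.  250.]
250 69 [ 514. -167.  255.] [ 508. -189.  250.] [ 520. -143.  260.]
260 99 [ 516. -163.  265.] [ 507. -189.  260.] [ 524. -135.  270.]
270 47 [ 519. -169.  274.] [ 516. -189.  270.] [ 523. -137.  279.]
280 9 [ 518. -183.  281.] [ 516. -189.  280.] [ 521. -175.  284.]
scene (np.int64(0), None)
top (np.int64(805), np.float64(82.77092996253577))
9.05
```

View pics/s10.png

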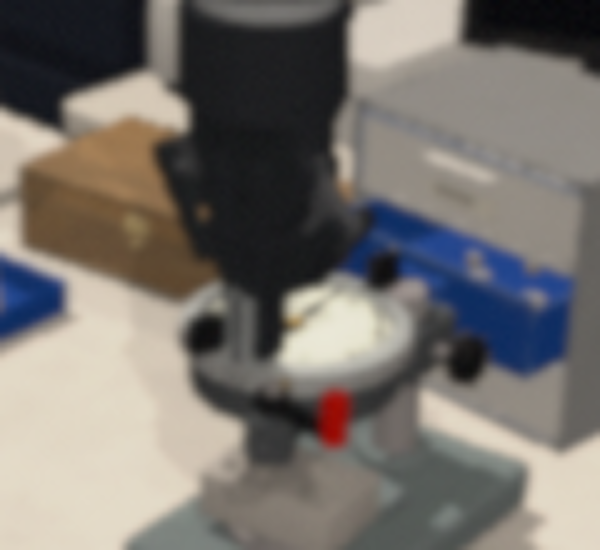

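View pics/d3scene.png

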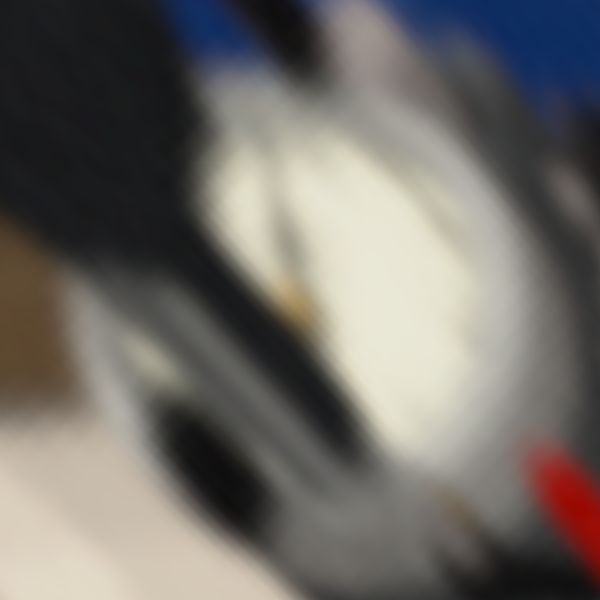

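```bash
cat > plan.py <<'E'
from dial import *
def plan(p0,yaw0,phis,off=19.0,r=57.5):
    tx=np.array([np.cos(yaw0),np.sin(yaw0)]);ty=np.array([np.sin(yaw0),-np.cos(yaw0)])
    for ph in phis:
        a=np.radians(ph);T=C+r*np.array([np.cos(a),np.sin(a)])-off*np.array([np.sin(a),-np.cos(a)])
        d=T-p0;print(ph,T.round(1),"%.1f %.1f spin %.1f"%(d@tx,d@ty,np.degrees(yaw0)-(ph-90)))
E
python3 - <<'E'
from plan import *
s=arm.read_state();print(s["tool_pos"],s["ee_rot"])
plan(np.array([531.2,-163.8]),np.radians(84.5),[184,178,172,167,162,157,152,147,142,137])
a=np.radians(137);T=C+57.5*np.array([np.cos(a),np.sin(a)])-19*np.array([np.sin(a),-np.cos(a)])
plan(T,np.radians(47),[133,129,125,121,117,113,110,107])
E
```

```text
[ 532.29753621 -164.00025265  127.78428439] [-3.14093721e+00 -1.66885732e-04  1.47605272e+00]
184 [ 536.1 -156.5] 7.8 4.1 spin -9.5
178 [ 534.  -150.5] 13.5 1.5 spin -3.5
172 [ 532.5 -144.3] 19.5 -0.6 spin 2.5
167 [ 531.8 -139.1] 24.7 -1.8 spin 7.5
162 [ 531.5 -133.8] 29.9 -2.5 spin 12.5
157 [ 531.7 -128.5] 35.2 -2.8 spin 17.5
152 [ 532.4 -123.3] 40.4 -2.7 spin 22.5
147 [ 533.5 -118.1] 45.7 -2.1 spin 27.5
142 [ 535.1 -113.1] 50.9 -1.0 spin 32.5
137 [ 537.1 -108.2] 55.9 0.5 spin 37.5
133 [ 539.  -104.4] 4.1 -1.2 spin 4.0
129 [ 541.1 -100.8] 8.2 -2.1 spin 8.0
125 [543.6 -97.3] 12.4 -2.7 spin 12.0
121 [546.2 -94. ] 16.6 -3.0 spin 16.0
117 [549.1 -90.9] 20.8 -3.0 spin 20.0
113 [552.1 -88. ] 25.0 -2.8 spin 24.0
110 [554.6 -86. ] 28.2 -2.4 spin 27.0
107 [557.1 -84.1] 31.3 -1.8 spin 30.0
```

```bash
python3 -m jog '-1 0.007 0.001 0.001 0; -1 0.0135 0.001 0.002 0; -1 0.0195 -0.0006 0.002 2.5; -1 0.0247 -0.0018 0.002 7.5; -1 0.0299 -0.0025 0.002 12.5; -1 0.0352 -0.0028 0.002 17.5; -1 0.0404 -0.0027 0.002 22.5; -1 0.0457 -0.0021 0.002 27.5; -1 0.0509 -0.001 0.002 32.5; -1 0.0559 0.0005 0.002 37.5'; python3 look.py s11|head -1; python3 dial.py d4
```

```text
clock: 10.05
tool_pos: [538.7, -108.5, 126.7]
ee_rot: [3.14, 0.0, 0.819]
wrist_force: [0.2, -1.6, -0.7]
gripper_width: -0.002
[ 538.97649167 -107.72552503  126.67171155] [ 0.62986925 -1.20727552  1.02842261] (np.float64(286.0490246759306), np.float64(205.32723399035493))
scene (np.int64(684), np.float64(47.80450463599457))
top (np.int64(0), None)
10.2
```

View pics/s11.png

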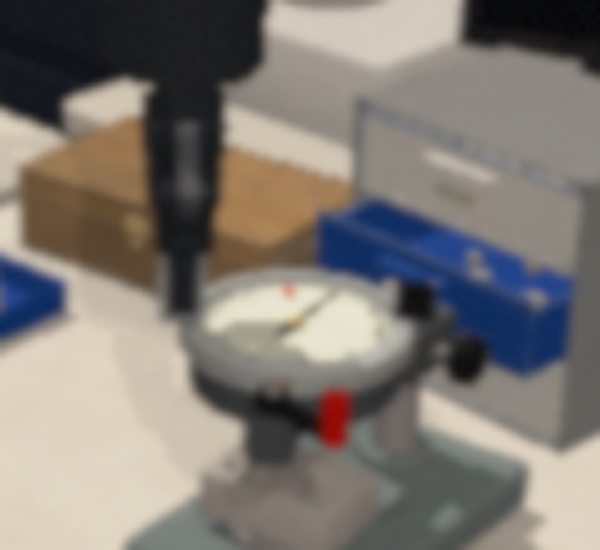

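View pics/d4top.png

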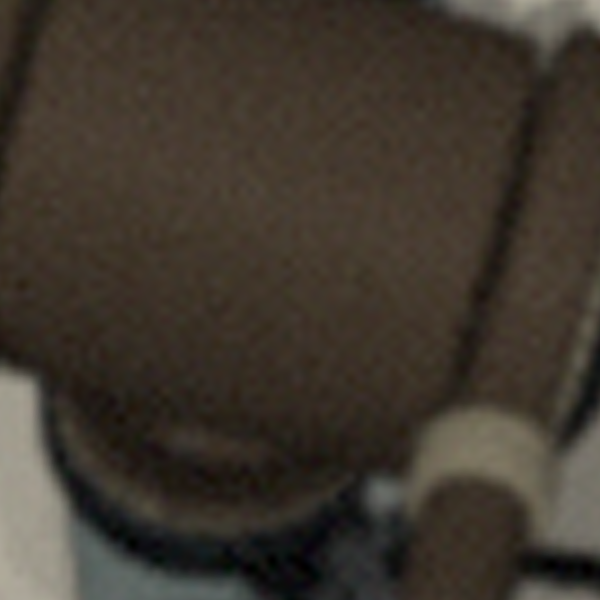

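```bash
python3 -m jog '-1 0.0041 -0.0012 0 4; -1 0.0082 -0.0021 0 8; -1 0.0124 -0.0027 0 12; -1 0.0166 -0.003 0 16; -1 0.0208 -0.003 0 20; -1 0.025 -0.0028 0 24; -1 0.0282 -0.0024 0 27; -1 0.0282 -0.0024 0 27'; python3 look.py s12|head -1; python3 dial.py d5
```

```text
clock: 11.0
tool_pos: [555.7, -86.2, 126.2]
ee_rot: [3.142, 0.0, 0.352]
wrist_force: [0.3, -0.5, 0.4]
gripper_width: -0.003
[555.68024748 -86.05325332 126.20050663] [-0.66624639 -0.30147552 -0.98210197] (np.float64(284.51202540269315), np.float64(200.2915815938699))
scene (np.int64(893), np.float64(19.324753858562367))
top (np.int64(0), None)
11.15
```

View pics/d5scene.png

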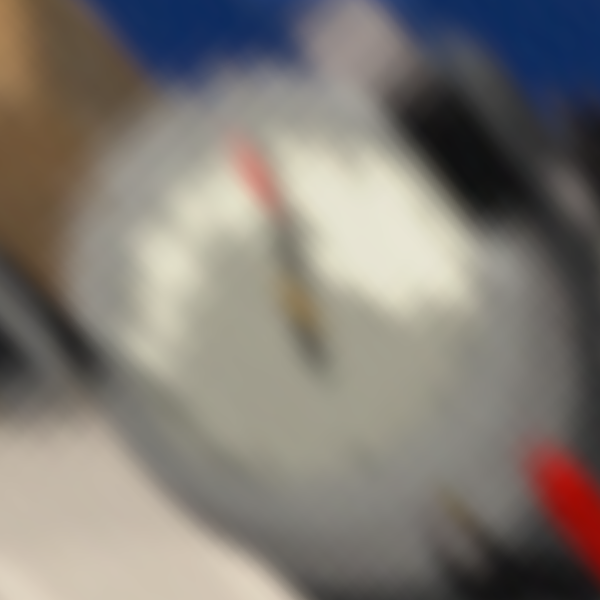

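```bash
python3 - <<'E'
from dial import *
c=camera("scene");im=c["image"][180:212,285:345];cv2.imwrite("pics/r1.png",cv2.resize(im,None,fx=12,fy=12,interpolation=cv2.INTER_CUBIC))
for n in (10,13,16,20,24):
  a=np.radians(n);print(n,[tuple(((np.array(w2p(c,[C[0]+r*np.cos(a),C[1]+r*np.sin(a),148.5]))-[285,180])*12+6).round(0)) for r in(0,30,40,47)])
E
```

```text
10 [(np.float64(295.0), np.float64(171.0)), (np.float64(373.0), np.float64(117.0)), (np.float64(398.0), np.float64(100.0)), (np.float64(415.0), np.float64(88.0))]
13 [(np.float64(295.0), np.float64(171.0)), (np.float64(366.0), np.float64(116.0)), (np.float64(389.0), np.float64(98.0)), (np.float64(405.0), np.float64(85.0))]
16 [(np.float64(295.0), np.float64(171.0)), (np.float64(359.0), np.float64(114.0)), (np.float64(380.0), np.float64(95.0)), (np.float64(394.0), np.float64(82.0))]
20 [(np.float64(295.0), np.float64(171.0)), (np.float64(350.0), np.float64(112.0)), (np.float64(367.0), np.float64(93.0)), (np.float64(380.0), np.float64(79.0))]
24 [(np.float64(295.0), np.float64(171.0)), (np.float64(340.0), np.float64(110.0)), (np.float64(355.0), np.float64(90.0)), (np.float64(365.0), np.float64(77.0))]
```

View pics/r1.png

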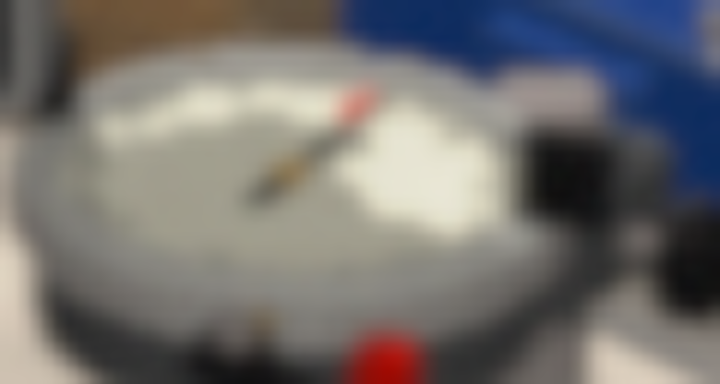

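```bash
python3 -m jog '-1 -0.012 0 0 0; -1 -0.016 0 -0.02 0; -1 -0.016 -0.03 -0.045 0; -1 -0.016 -0.075 -0.05 0; -1 -0.016 -0.12 -0.05 0; -1 -0.016 -0.165 -0.05 0; -1 -0.016 -0.21 -0.05 0; -1 -0.016 -0.24 -0.05 0; -1 -0.016 -0.25 -0.05 0;-1 -0.016 -0.25 -0.05 0'; python3 dial.py d6; python3 - <<'E'
from h import *
c=camera("top");im=c["image"][130:250,265:375];cv2.imwrite("pics/t6.png",cv2.resize(im,None,fx=5,fy=5,interpolation=cv2.INTER_CUBIC))
E
```

```text
clock: 12.2
tool_pos: [454.0, 143.5, 176.1]
ee_rot: [3.141, 0.0, 0.353]
wrist_force: [-0.5, -0.6, 0.5]
gripper_width: 0.005
scene (np.int64(868), np.float64(19.40574872114656))
top (np.int64(1138), np.float64(19.808173639782233))
12.3
```

View pics/d6top.png

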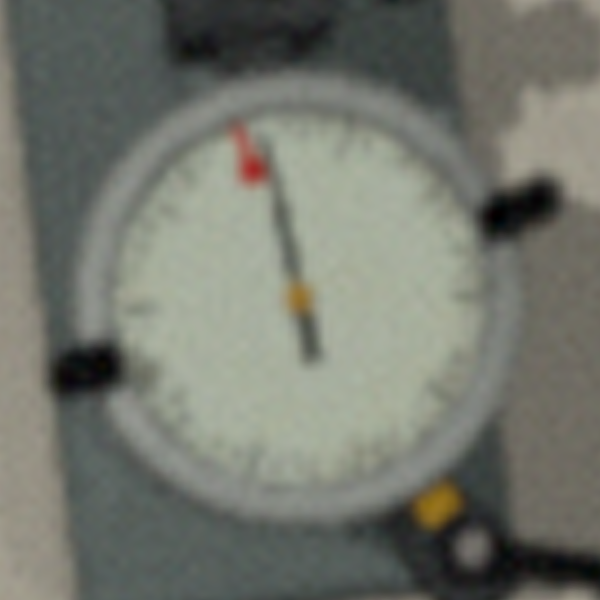

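View pics/t6.png

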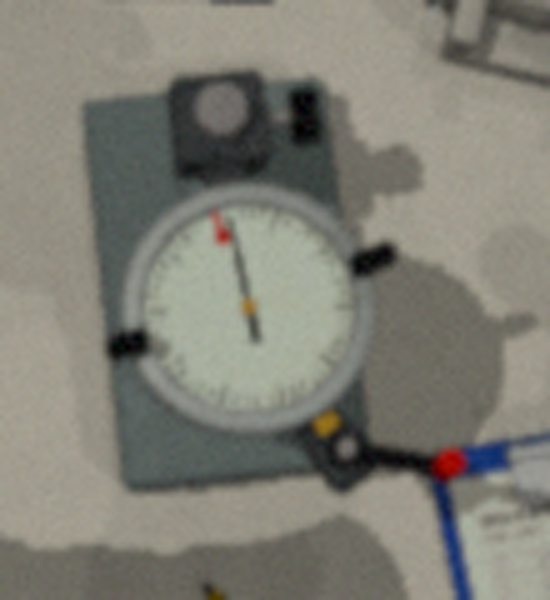

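```bash
python3 -m jog '-1 0 0.03 0 0; -1 0 0.075 0 0; -1 0 0.12 0 0; -1 0 0.165 0 0; -1 0 0.21 0 0; -1 0 0.24 0 0; -1 0 0.25 0.01 0; -1 0 0.25 0.03 0; -1 0 0.25 0.05 0; -1 0 0.25 0.05 0'; python3 -m jog '-1 0.008 0 0 0; -1 0.013 0 0 0; -1 0.016 0 0 0; -1 0.018 -0.0005 0 2; -1 0.020 -0.001 0 4; -1 0.0222 -0.0017 0 6; -1 0.0242 -0.0021 0 8; -1 0.0242 -0.0021 0 8'; python3 dial.py d7
```

```text
clock: 13.35
tool_pos: [536.8, -91.4, 122.2]
ee_rot: [-3.137, 0.007, 0.349]
wrist_force: [-0.8, -0.3, -0.4]
gripper_width: -0.004
clock: 14.15
tool_pos: [563.8, -81.5, 127.4]
ee_rot: [3.14, -0.002, 0.212]
wrist_force: [-0.7, 0.2, 0.1]
gripper_width: -0.002
scene (np.int64(0), None)
top (np.int64(0), None)
14.25
```

```bash
python3 -m jog '-1 -0.012 0 0 0; -1 -0.02 0 -0.02 0; -1 -0.03 -0.03 -0.045 0; -1 -0.04 -0.075 -0.05 0; -1 -0.05 -0.12 -0.05 0; -1 -0.06 -0.165 -0.05 0; -1 -0.07 -0.21 -0.05 0; -1 -0.07 -0.24 -0.05 0; -1 -0.07 -0.25 -0.05 0;-1 -0.07 -0.25 -0.05 0'; python3 dial.py d8
```

```text
clock: 15.25
tool_pos: [441.3, 148.9, 176.2]
ee_rot: [3.141, -0.0, 0.214]
wrist_force: [-0.8, -0.6, -0.3]
gripper_width: -0.002
scene (np.int64(0), None)
top (np.int64(551), np.float64(11.38686077370224))
15.35
```

View pics/d8top.png

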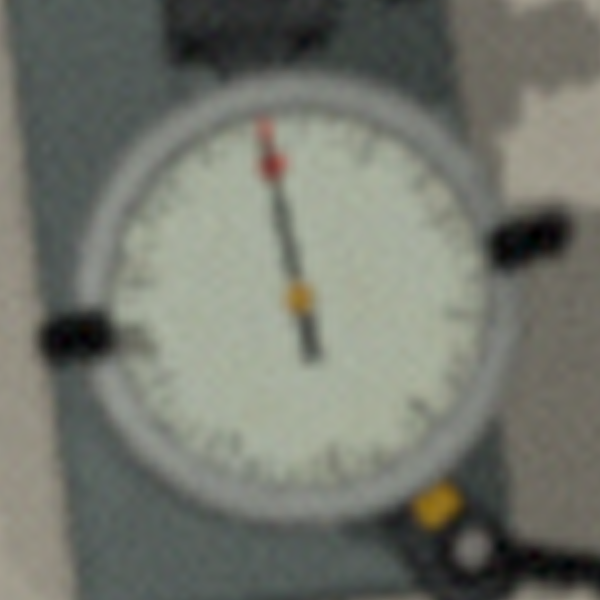

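```bash
python3 - <<'E'
from h import *
c=np.load("top0.npy",allow_pickle=True).item()
k=p2w(c,265+451/5-.4,130+462/5-.4,169);print(k,np.degrees(np.arctan2(k[1]+176.8,k[0]-529.5)))
E
python3 -m jog '-1 0.001 0.03 0 0; -1 0.003 0.075 0 0; -1 0.005 0.12 0 -3; -1 0.008 0.165 0 -8; -1 0.01 0.21 0 -13; -1 0.012 0.255 0 -18; -1 0.015 0.3 0 -24; -1 0.017 0.345 0 -30; -1 0.019 0.385 0 -36; -1 0.0192 0.403 0 -36.8'; python3 -m jog '-1 0 0 0 0; -1 0 0 0.025 0; -1 0 0 0.045 0; -1 0 0 0.05 0; -1 0 0 0.05 0'; python3 look.py s13
```

```text
[ 521.62981551 -219.13190865  169.        ] -100.53196297593688
clock: 16.35
tool_pos: [544.8, -247.8, 176.0]
ee_rot: [3.14, 0.001, 0.85]
wrist_force: [-0.9, -0.1, -0.5]
gripper_width: 0.001
clock: 16.85
tool_pos: [543.5, -241.2, 125.0]
ee_rot: [-3.138, 0.001, 0.853]
wrist_force: [0.6, -0.1, 0.0]
gripper_width: -0.004
[ 544.63250426 -241.62475461  126.23035022] [-0.15514563 -0.15575756 -0.16499402] (np.float64(330.39413524928597), np.float64(224.7384142603196))
140 1 [ 520. -225.  150.] [ 520. -225.  150.] [ 520. -225.  150.]
150 12 [ 532. -235.  158.] [ 521. -247.  151.] [ 544. -223.  160.]
160 37 [ 535. -239.  166.] [ 521. -253.  160.] [ 547. -221.  170.]
170 44 [ 535. -245.  175.] [ 528. -254.  170.] [ 549. -228.  180.]
180 47 [ 535. -246.  185.] [ 528. -254.  180.] [ 548. -235.  190.]
190 24 [ 534. -246.  194.] [ 528. -254.  190.] [ 545. -234.  199.]
200 21 [ 531. -240.  207.] [ 516. -267.  201.] [ 551. -212.  210.]
210 15 [ 528. -247.  213.] [ 517. -266.  210.] [ 548. -214.  218.]
220 25 [ 528. -238.  226.] [ 519. -247.  221.] [ 541. -217.  230.]
230 34 [ 529. -241.  235.] [ 520. -263.  230.] [ 544. -216.  240.]
240 43 [ 526. -249.  245.] [ 516. -268.  240.] [ 546. -224.  250.]
250 40 [ 529. -245.  256.] [ 517. -269.  250.] [ 547. -220.  260.]
260 58 [ 532. -236.  264.] [ 515. -266.  260.] [ 562. -215.  269.]
270 8 [ 526. -243.  274.] [ 517. -253.  270.] [ 534. -234.  279.]
```

View pics/s13.png

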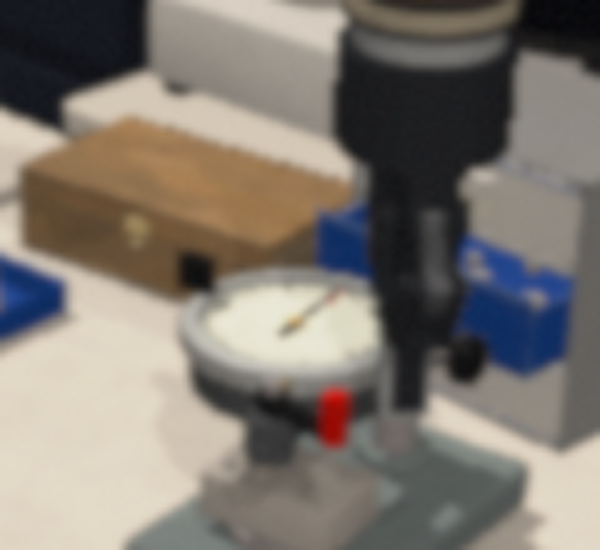

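```bash
python3 - <<'E'
from h import *
s=arm.read_state();yaw=s["ee_rot"][2];print(s["tool_pos"],yaw)
tx=np.array([np.cos(yaw),np.sin(yaw)]);ty=np.array([np.sin(yaw),-np.cos(yaw)])
piv=np.array([529.5,-176.8]);p0=np.array([545,-241.4])
for th in (-97,-101,-107,-113,-119,-125,-131,-137,-143,-149,-155,-161,-164):
    a=np.radians(th);T=piv+44*np.array([np.cos(a),np.sin(a)])+17.5*ty
    print(th,T.round(1),((T-p0)@tx).round(1),((T-p0)@ty).round(1))
E
```

```text
[ 544.63250426 -241.62475461  126.23035022] 0.8527541212708303
-97 [ 537.3 -232. ] 2.0 -12.0
-101 [ 534.3 -231.5] 0.4 -14.6
-107 [ 529.8 -230.4] -1.7 -18.7
-113 [ 525.5 -228.8] -3.4 -23.0
-119 [ 521.3 -226.8] -4.6 -27.4
-125 [ 517.4 -224.4] -5.3 -32.0
-131 [ 513.8 -221.5] -5.5 -36.6
-137 [ 510.5 -218.3] -5.3 -41.2
-143 [ 507.5 -214.8] -4.6 -45.7
-149 [ 505. -211.] -3.4 -50.2
-155 [ 502.8 -206.9] -1.8 -54.5
-161 [ 501.1 -202.6] 0.3 -58.6
-164 [ 500.4 -200.4] 1.5 -60.5
```

```bash
python3 -m jog '-1 0 -0.006 0 0; -1 0 -0.012 0 0; -1 0 -0.0146 0 0; -1 -0.0017 -0.0187 0 0; -1 -0.0034 -0.023 0 0; -1 -0.0046 -0.0274 0 0; -1 -0.0053 -0.032 0 0; -1 -0.0055 -0.0366 0 0; -1 -0.0053 -0.0412 0 0; -1 -0.0053 -0.0412 0 0';python3 look.py s14|head -1; python3 dial.py d9
```

```text
clock: 17.9
tool_pos: [510.1, -218.6, 126.6]
ee_rot: [3.141, 0.0, 0.853]
wrist_force: [0.6, -2.2, 0.5]
gripper_width: -0.001
[ 510.27535451 -218.38069692  126.4590902 ] [ 0.56903187 -1.96715732 -0.36199883] (np.float64(312.45937489414297), np.float64(226.3498522290138))
scene (np.int64(0), None)
top (np.int64(446), np.float64(11.42578955421158))
18.05
```

View pics/s14.png

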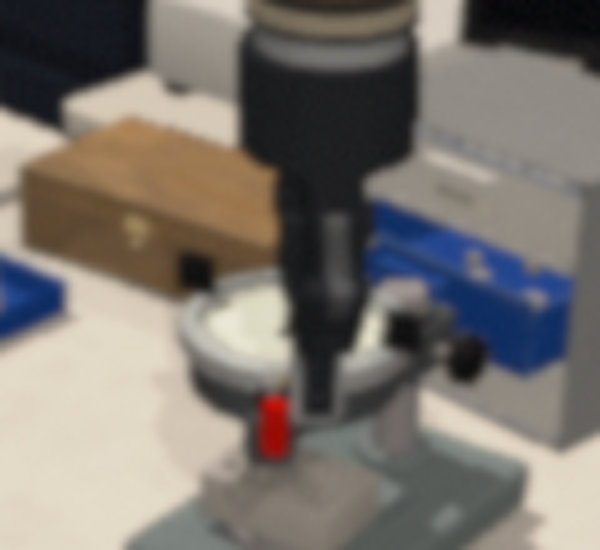

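Lever is closing and the zero is holding. Continue home with a slight overpush.

```bash
python3 -m jog '-1 0.0007 -0.0045 0 0; -1 0.0019 -0.009 0 0; -1 0.0035 -0.0133 0 0; -1 0.0056 -0.0174 0 0; -1 0.0065 -0.0193 0 0; -1 0.007 -0.0205 0 0; -1 0.007 -0.0205 0 0';python3 look.py s15|head -1; python3 dial.py d10
```

```text
clock: 18.75
tool_pos: [500.9, -202.0, 126.6]
ee_rot: [3.136, 0.002, 0.854]
wrist_force: [2.1, -8.7, -2.2]
gripper_width: 0.001
[ 500.87067726 -202.00565184  126.58814187] [ 2.33419153 -8.48513271 -2.04452799] (np.float64(304.1933463229592), np.float64(225.14098374079379))
scene (np.int64(0), None)
top (np.int64(589), np.float64(11.506324070094685))
18.9
```

View pics/s15.png

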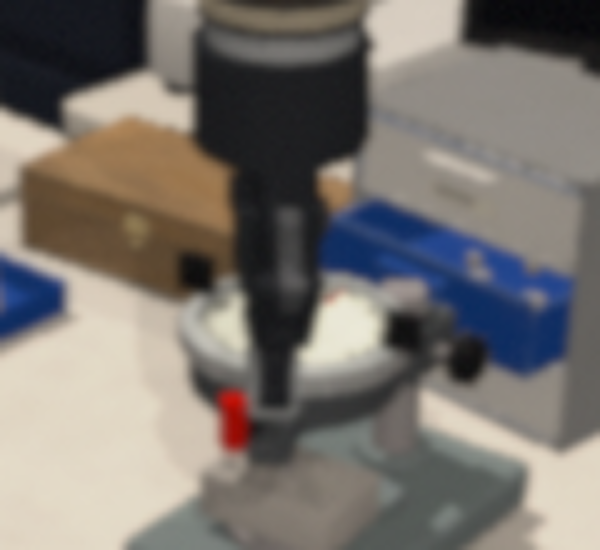

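View pics/d10top.png

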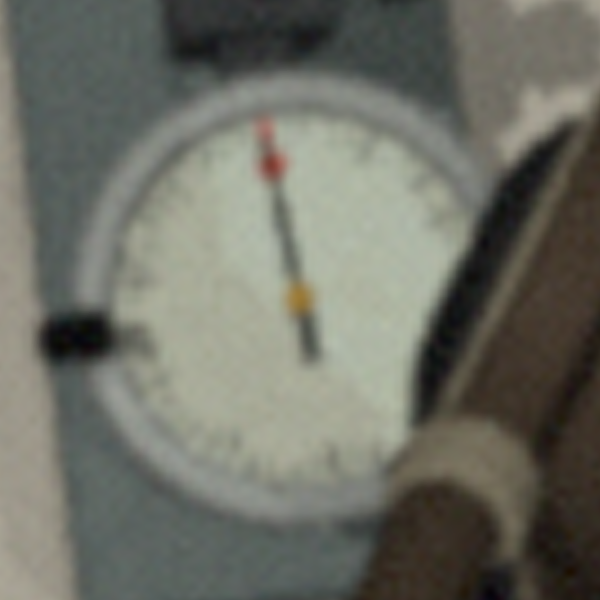

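```bash
python3 -m jog '-1 0 0.01 0 0; -1 0 0.02 0 0; -1 0 0.02 -0.03 0; -1 0 0.02 -0.06 0; -1 0.025 -0.015 -0.07 0; -1 0.05 -0.05 -0.07 0; -1 0.075 -0.085 -0.07 0; -1 0.1 -0.12 -0.07 0; -1 0.125 -0.155 -0.07 0; -1 0.15 -0.19 -0.07 0'; python3 -m jog '-1 0.03 -0.04 0 0; -1 0.06 -0.08 0 0; -1 0.07 -0.095 0 0; -1 0.07 -0.095 0 0; -1 0.07 -0.095 0 0'; python3 dial.py d11; python3 - <<'E'
from h import *
c=camera("top");cv2.imwrite("pics/top11.png",c["image"]);im=c["image"][130:250,265:375];cv2.imwrite("pics/t11.png",cv2.resize(im,None,fx=5,fy=5,interpolation=cv2.INTER_CUBIC))
E
```

```text
clock: 19.9
tool_pos: [453.8, 40.6, 195.8]
ee_rot: [-3.139, 0.0, 0.853]
wrist_force: [0.3, 0.8, -0.0]
gripper_width: -0.003
clock: 20.4
tool_pos: [429.0, 153.7, 195.8]
ee_rot: [-3.14, 0.001, 0.855]
wrist_force: [0.2, -0.0, -0.7]
gripper_width: -0.002
scene (np.int64(0), None)
top (np.int64(442), np.float64(11.572473738327625))
20.5
```

View pics/t11.png

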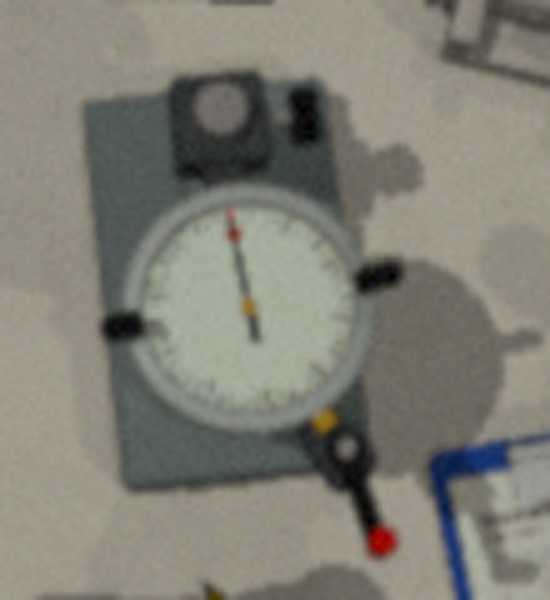

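View pics/d11top.png

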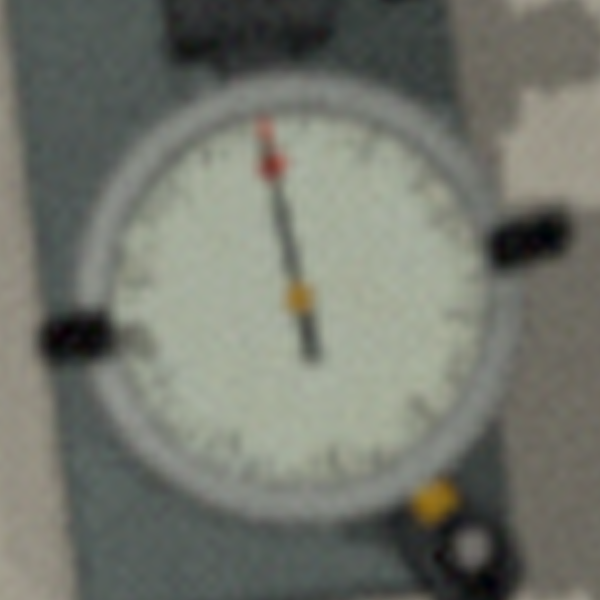

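View pics/top11.png

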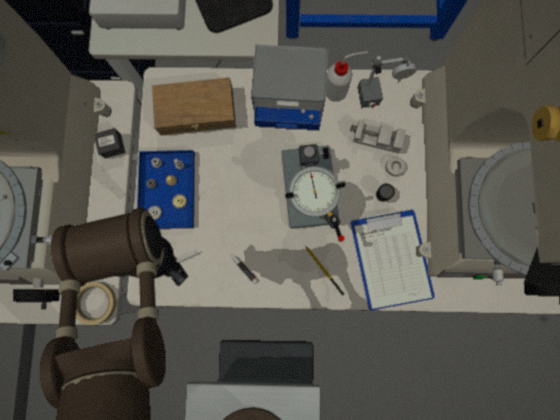

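```bash
python3 -c "
from workcell import workorder
print(workorder.job_done())"
```

```text
the job is handed in; nothing more can be done
None
```

I released the clamp, turned the bezel until the red zero line lay under the pointer, swung the clamp lever home again, and handed the job in at about 20.5 s. I only pushed with the outside of the shut fingers and gripped nothing.

**Last checks (top camera, arm clear):**
- **Zero line:** it reads about 11.5–12° and the pointer about 12.2°, so they agree to within about 1° against a limit of 3.6°. It did not shift while the clamp closed.
- **Lever:** the knob is back where it started, or a touch further in. About 9 N built up against the stop at the end of the push.
- **Bench:** the ring gauge, loupe, plug gauge and pencil look unmoved. The arm half covers the screwdriver in that last picture. I did not measure the setting block's position, but it looked unmoved in the scene camera.

**What did not go as expected:**
- **Fingertip height:** the fingertips sit about 33 mm higher than the reported TCP. My first lever push passed over the knob, so I worked lower and checked with the camera.
- **Bezel moved before the intended push:** it went from about 56° to 83–86° before I pushed it, and part of that was before I had touched anything. I found no cause; it then stayed put.
- **Pressing on a tab:** because the bezel had moved, I came down on top of a tab with about 33 N for a moment. That is under the 40 N limit. I lifted off, measured again and pushed from the right side.

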